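# Release and sort the capped valve sleeves

## Task

On the sloping rack, first turn both red keeper knobs clockwise until each is firmly against its end stop. Then pull out the three capped sleeves and stand each one upright, cap up, in the bin of its cap's colour, lowering it in rather than dropping it. Leave the knobs at their stops and do not disturb the other things on the bench.

Things in the scene. Friction and masses are not known exactly. Their poses are not given: they have to be found in the camera images.
- rack: Fixed sloping rack: steel foot 480 (y) x 120 (x) mm, a grey row of three pockets. Origin: centre of the underside on the bench; x away from the robot at yaw 0, y along the row, z up. The row leans 35 degrees: pocket and knob axes, called w, all point up and back towards the robot, w = (-0.574, 0, 0.819) in rack axes.
- pocket_middle (a point): Floor centre of the middle pocket, 50 mm above the bench; rack axes. The other two are 156 mm either side along y. Pockets are 32 mm square, 36 mm deep along w.
- lamp_bar (a point): Middle of the underside of a lamp bar over the row, 204 mm above the bench; rack axes. Bar 482 (y) x 30 (x) x 21 mm high, on end posts 16 x 10 mm at y = +-231 mm. A vertical gripper does not fit at the row: lean the tool along w.
- keeper_left_grip (a point): Grip point on the axis of the left keeper knob, a red wing 36 long, 12 thick, 27 tall; 5 mm below its top, 105 mm along w from the pocket-floor line at rack y = +78 mm. Site z is along w (turning axis), y along the wing, x its thin way. Fixed under the wing along y is a steel bar 148 x 16 x 6 mm, its top 22 mm below the point, that holds in the two sleeves beside it.
- keeper_left (a joint): Turn of this keeper knob, rad, growing clockwise seen along the axis from above: 0 = bar along the row, starts 0.05 to 0.22. It turns stiffly (0.08 N m) and runs to a hard end stop somewhere between 1.2 and 1.55; the two knobs differ, the stop must be felt.
- keeper_right_grip (a point): Grip point on the axis of the right keeper knob, a red wing 36 long, 12 thick, 27 tall; 5 mm below its top, 105 mm along w from the pocket-floor line at rack y = -78 mm. Site z is along w (turning axis), y along the wing, x its thin way. Fixed under the wing along y is a steel bar 148 x 16 x 6 mm, its top 22 mm below the point, that holds in the two sleeves beside it.
- keeper_right (a joint): Turn of this keeper knob, rad, growing clockwise seen along the axis from above: 0 = bar along the row, starts 0.05 to 0.22. It turns stiffly (0.08 N m) and runs to a hard end stop somewhere between 1.2 and 1.55; the two knobs differ, the stop must be felt.
- sleeve_yellow: Steel sleeve with a yellow cap, 74 mm long, 160 g, standing loose in a pocket. Steel 28 mm diameter for the lower 50 mm, cap 30 mm diameter for the upper 24 mm. Origin: centre of its lower end; z along it towards the cap (along w in the rack). Pulled out along its axis.
- sleeve_yellow_cap (a point): Point inside that cap, on the sleeve's axis 66 mm up it, 8 mm below the cap's top: where to grip.
- sleeve_blue: Steel sleeve with a blue cap, 74 mm long, 160 g, standing loose in a pocket. Steel 28 mm diameter for the lower 50 mm, cap 30 mm diameter for the upper 24 mm. Origin: centre of its lower end; z along it towards the cap (along w in the rack). Pulled out along its axis.
- sleeve_blue_cap (a point): Point inside that cap, on the sleeve's axis 66 mm up it, 8 mm below the cap's top: where to grip.
- sleeve_green: Steel sleeve with a green cap, 74 mm long, 160 g, standing loose in a pocket. Steel 28 mm diameter for the lower 50 mm, cap 30 mm diameter for the upper 24 mm. Origin: centre of its lower end; z along it towards the cap (along w in the rack). Pulled out along its axis.
- sleeve_green_cap (a point): Point inside that cap, on the sleeve's axis 66 mm up it, 8 mm below the cap's top: where to grip.
- bin_yellow: Fixed open yellow plastic bin on the bench, 100 x 100 mm, 45 mm high, walls and floor 4 mm. Origin: centre of its underside, z up.
- bin_blue: Fixed open blue plastic bin on the bench, 100 x 100 mm, 45 mm high, walls and floor 4 mm. Origin: centre of its underside, z up.
- bin_green: Fixed open green plastic bin on the bench, 100 x 100 mm, 45 mm high, walls and floor 4 mm. Origin: centre of its underside, z up.
- bare_sleeve_a: Uncapped dark steel sleeve, 28 mm diameter, 50 mm tall, standing on the bench between the bins; a bystander. Origin: centre of its underside.
- bare_sleeve_b: Second uncapped dark sleeve, the same.
- grease_can: Blue can, 60 mm diameter, 90 mm tall, standing on the bench; a bystander. Origin: centre of its underside.
- wrench: Wrench lying on the bench at the right; a bystander.
- screwdriver: Screwdriver lying on the bench at the left; a bystander.
- bolt_a: Bolt standing on its head beside the rack, 28 mm wide, 75 mm tall; a bystander. Origin: centre of its underside.
- bolt_b: Second bolt, the same.
There are look-alikes about, which are no part of the job. Of the things shaped like the bin_yellow, the yellow one is meant.

How it is judged (in metres and radians):
On the way:
1. both keeper knobs are fully home at their end stops (value of joint keeper_left above 1.43 rad and value of joint keeper_right above 1.23 rad), for 0.2 s.
At the end, for the whole second after the job is handed in: Both keeper knobs are within 0.07 rad of their end stops, and each of the three sleeves stands still and upright, cap up (within 0.15 rad), on the floor of the bin of its cap's colour (all of step 1 and horizontal distance between sleeve_yellow and bin_yellow below 0.05 m and height (world z) of each of sleeve_yellow, sleeve_blue, sleeve_green below 0.015 m and angle between each of sleeve_yellow, sleeve_blue, sleeve_green's own z axis and vertical below 0.15 rad and linear speed of each of sleeve_yellow, sleeve_blue, sleeve_green below 0.02 m/s and horizontal distance between sleeve_blue and bin_blue below 0.05 m and horizontal distance between sleeve_green and bin_green below 0.05 m); the robot touches nothing.
It fails at once if a sleeve is dropped (falls free faster than 0.75 m/s) ((contact force between the fingers and sleeve_yellow below 0.1 N and linear speed of sleeve_yellow above 0.75 m/s) or (contact force between the fingers and sleeve_blue below 0.1 N and linear speed of sleeve_blue above 0.75 m/s) or (contact force between the fingers and sleeve_green below 0.1 N and linear speed of sleeve_green above 0.75 m/s)).
It fails at once if a sleeve is taken out (moved over 50 mm) while a keeper knob is off its end stop (distance of any of sleeve_yellow, sleeve_blue, sleeve_green from where it was at the start of the episode above 0.05 m and (not (value of joint keeper_left above 1.43 rad) or not (value of joint keeper_right above 1.23 rad))).
It fails at once if a bystander (bare sleeve, can, bolt, wrench, screwdriver) is moved more than 30 mm (distance of any of bare_sleeve_a, bare_sleeve_b, grease_can, wrench, screwdriver, bolt_a, bolt_b from where it was at the start of the episode above 0.03 m).
It also fails if it takes over 72 s, if anything falls off the work surface, if the arm or the gripper's body presses on something with over 40 N, if the wrist force passes 120 N, or if a joint passes its speed limit or range.

## Robot

A 6-joint arm with a two-finger parallel gripper is mounted at the origin on the work surface. World frame = base frame: x ahead of the robot, y to its left, z up, the work surface at z = 0. Lengths are in mm, angles in degrees, forces in N, time in s.
With the tool pointing down it reaches from about 325 to 900 mm from the base axis. Payload 6.1 kg.
Tool frame: the origin (TCP) lies at the very end of the fingers, on their centre line; the grasp point (between the pads) lies r.grip_depth behind it (r.grip_depth is the distance from the TCP to the grasp point, in mm); z points along the fingers, y is the line along which they close (so a half turn about z gives the same grasp; the last joint's range is limited). The gripper opens to 85 mm and grips with 20 to 120 N. Pads are 22 mm wide; open, the fingers measure 114 mm over their backs; the gripper's body (76 mm by 85 mm) begins 54 mm behind the grasp point. The pads swing forward as they close: fully open they stand 13 mm farther back than shut.
Start: joints at [56.144, 12.628, 87.462, -0, 79.91, -7.225], TCP at [280.15, 558.688, 231.3] pointing down, gripper open.
Joint ranges: [-170.65, 170.65], [-52.31, 119.04], [5.05, 147.46], [-71.25, 251.25], [11.57, 151.72], [-153.62, 153.62]. Speed limits (degrees/s): [147.25, 147.25, 172.46, 180, 180, 180].

## Interface

Orientations are given as [roll, pitch, yaw] about the fixed x, y, z axes, in that order (R = Rz(yaw) Ry(pitch) Rx(roll)).
In Python, from cell import r gives the robot as it stands.
- The arm moves only by the tool send_rows, never from a script. Its argument "motion" is a list of rows, each a list of 3 entries, a list of its own where there are three numbers: the shift along the tool's x, y, z in units of 100 mm (1.0 is 100 mm), then the turn, a rotation vector about the tool's x, y, z in units of 30 degrees (1.0 is 30 degrees), then the opening, from 0 (shut) to 1 (fully open). A call has exactly 10 rows; each row is the pose to reach, as a shift and turn from the pose commanded when the call began, along the tool's axes at that moment; what a row does not reach only later rows make up. A row lasts 1/8 s, in which the tool goes at most 62.5 mm and 10.7 degrees, less where a joint would pass 70% of its speed; a pose out of reach is approached as far as the arm can. A call with a number of a shift or a turn outside -1 to 1 is refused whole. A call with a gripper value outside its range is refused whole. The fingers move at their own pace and stop on an object; "newtons" is the grip in N (left out, the last holds). Time passes only in rows, so rows that repeat a pose let the fingers close, or fill a call up. It gives the time, the measured TCP pose, the force, the opening and the grip force at its end, in the units of the state.
- r.get_state(): the state, without advancing time (a new reading comes with each control period).
- r.camera(name): name is "scene" or "side" or "wrist"; returns (picture, depth): 480x640x3 uint8, blue, green, red; 480x640 float32, mm along the optical axis (not along the pixel's ray), 0 where there is no reading.
- r.camera_info(name): a dict with "fx", "fy", "cx", "cy" (pixels), "R" (3x3) and "t" (3): a world point X has camera coordinates R X + t. Camera axes: x right, y down, z forward; pixel columns grow to the right and rows downward; lengths in mm; the calibration is good to about 2 mm. A picture is of the moment at which its call begins: read the wrist's pose just before it. camera_info takes no time and is no camera call; for the wrist camera it gives the pose at the moment of the call.
- r.finish_job(): hands the job in; it is judged then, once.
The state is a dict: "time_s": time; "joint_pos": joint angles; "joint_vel": joint speeds; "tau": joint torques, N m; "ee_pos": TCP position; "tool_rot": TCP orientation; "contact_force": force on the tool from outside, world axes, zero at the start; "wrist_torque": the same for the moment, N m; "grip_width": opening from 0.0 (shut) to 1.0 (fully open); "grasp_force": force on a finger pad.
Only numpy, scipy, OpenCV 4.12 (cv2) and the standard library are available. Lean on these libraries where they do the work, as an engineer would, in place of code of your own. Each camera call takes 0.05 s, during which the arm holds its last target. There are 200 camera calls.

## Working session

There is one attempt and no reset: what is moved stays moved. The work goes in short steps, Python scripts to look and compute and a tool call to move; the robot and the scene stay as the last step left them, time stands still between calls to the robot, and variables do not carry over. Pictures are saved under pics/ and viewed, at most 10 in all, crops included, and the job is handed in when it is done.

Besides the shell and the picture viewer there is one more tool, called after "Request:" as name(argument=value, ...) on one line, values as JSON. send_rows: Moves the arm, as the interface text tells. Shifts and turns lie within -1 to 1; 1 stands for 100 mm of shift or 30 degrees of turn. Its arguments: {"type":"object","properties":{"motion":{"type":"array","items":{"type":"array"}},"newtons":{"type":"number"}},"required":["motion"]}

```bash
ls; mkdir -p pics; python3 - <<'E'
from cell import r
import cv2
print(r.get_state(), r.grip_depth)
import numpy as np
for n in ("scene","side"):
    im,d=r.camera(n); cv2.imwrite(f"pics/{n}0.png",im); np.save(f"pics/{n}0.npy",d)
    ci=r.camera_info(n); print(n,ci)
E
```

```text
pics
{'time_s': 0.0, 'joint_pos': array([ 5.61441668e+01,  1.26753093e+01,  8.75263325e+01, -9.13898610e-04,
        7.99109484e+01, -7.22238296e+00]), 'joint_vel': array([-0.07495129,  0.1386473 ,  0.13058483,  0.00665052, -0.02454826,
       -0.02801794]), 'tau': array([ 2.53554917e-04, -4.96892095e+01, -3.89404643e+01, -1.35727514e-04,
        1.09413697e-02, -6.07524484e-07]), 'ee_pos': array([279.8136462 , 558.17787663, 230.19327746]), 'tool_rot': array([-1.79888190e+02, -1.32626096e-02,  1.53366698e+02]), 'contact_force': array([ 0.39077223,  0.43344233, -0.34029651]), 'wrist_torque': array([ 0.0051632 , -0.00601187,  0.00429338]), 'grasp_force': 0.0, 'grip_width': 1.0023958840584823} 18.700000000000003
scene {'fx': 549.7618083586362, 'fy': 549.7618083586362, 'cx': 318.93433732947904, 'cy': 247.82111089148415, 'R': array([[-0.78271143,  0.62218455, -0.015786  ],
       [ 0.35262837,  0.422423  , -0.83499224],
       [-0.51285091, -0.65912456, -0.55003523]]), 't': array([ 392.69324519,  -41.95866994, 1941.838707  ])}
side {'fx': 461.94264356823277, 'fy': 461.94264356823277, 'cx': 324.3234758577809, 'cy': 245.94426106273576, 'R': array([[ 0.97287173, -0.23127579,  0.0056654 ],
       [-0.14008058, -0.60839103, -0.78117718],
       [ 0.18411415,  0.75919159, -0.62428368]]), 't': array([-513.23138389,  168.16969829, 1144.14525761])}
```

View pics/scene0.png

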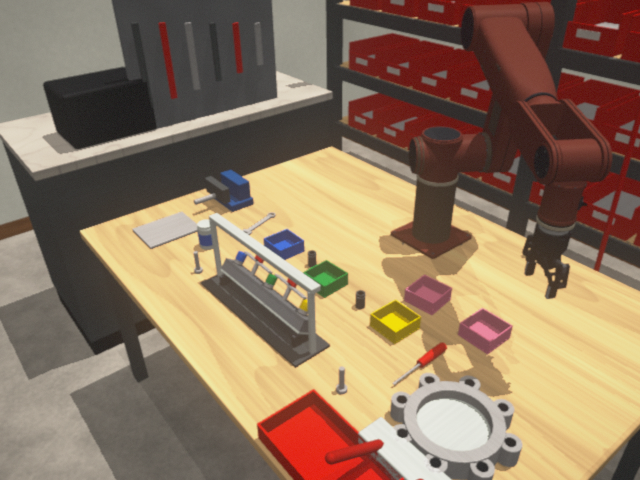

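View pics/side0.png

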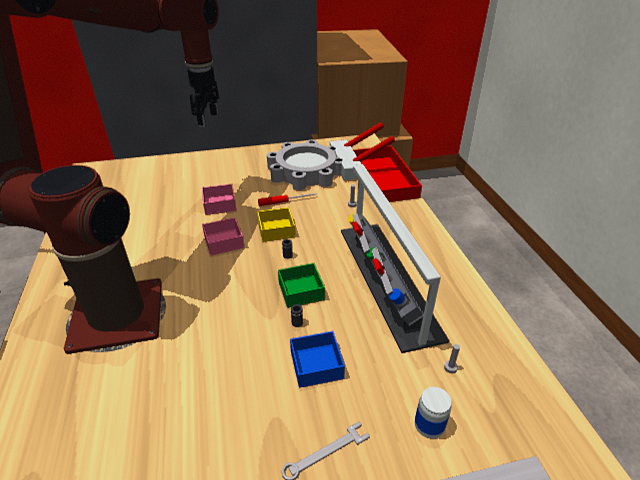

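The scene view shows the rack from behind: its lamp bar runs from (213,222) to (312,290), and the blue, green and yellow bins are near (284,243), (325,277) and (395,320). In the side view the rack's foot spans about (345,230) to (445,345). The caps are at yellow (352,219), green (370,254) and blue (397,296), with red knobs at (357,228) and (379,266). Bare sleeves are at (287,247) and (297,315), and the pink bins are look-alikes.

```bash
cat > h.py <<'E'
import numpy as np, cv2
def cloud(d,ci):
    v,u=np.mgrid[:d.shape[0],:d.shape[1]]
    c=np.stack([(u-ci["cx"])/ci["fx"]*d,(v-ci["cy"])/ci["fy"]*d,d],-1)
    P=(c-ci["t"])@ci["R"]; P[d<=0]=np.nan
    return P
HUE=dict(yellow=(22,35),green=(45,80),blue=(105,128))
def mask(im,c):
    h=cv2.cvtColor(im,cv2.COLOR_BGR2HSV); H,S,V=h[...,0],h[...,1],h[...,2]
    if c=="red": return ((H<6)|(H>174))&(S>150)&(V>60)
    a,b=HUE[c]; return (H>=a)&(H<=b)&(S>(170 if c=="yellow" else 110))&(V>40)
E
python3 - <<'E'
from h import *
from cell import r
np.set_printoptions(precision=1,suppress=True)
for n in ("scene","side"):
    im=cv2.imread(f"pics/{n}0.png"); P=cloud(np.load(f"pics/{n}0.npy"),r.camera_info(n))
    print(n)
    ok=np.isfinite(P[...,0])&(P[...,0]>250)&(P[...,0]<1000)&(abs(P[...,1])<500)&(P[...,2]>-20)&(P[...,2]<260)
    for c in ("yellow","green","blue","red"):
        m=(mask(im,c)&ok).astype(np.uint8)
        k,l,s,ce=cv2.connectedComponentsWithStats(m)
        for i in range(1,k):
            if s[i,4]>=12:
                Q=P[l==i]; print(c,s[i],"med",np.median(Q,0),"lo",np.percentile(Q,3,0),"hi",np.percentile(Q,97,0))
    h=cv2.cvtColor(im,cv2.COLOR_BGR2HSV)
    b=ok&(P[...,2]>195)&(P[...,2]<235)&(P[...,0]>450)&(h[...,1]<60)
    Q=P[b]; 
    if len(Q):
        med=np.median(Q,0); Q=Q[np.linalg.norm(Q-med,axis=1)<320]
        rr=cv2.minAreaRect(Q[:,:2].astype(np.float32)); print("bar",len(Q),rr,np.percentile(Q[:,2],[5,50,95]))
    f=ok&(P[...,2]>1)&(P[...,2]<20)&(h[...,2]<90)&(h[...,1]<80)&(P[...,0]>500)
    Q=P[f]; 
    if len(Q): print("foot",len(Q),cv2.minAreaRect(Q[:,:2].astype(np.float32)),np.percentile(Q,[2,50,98],axis=0))
E
```

```text
scene
yellow [300 300   7  11  56] med [652.5 127.7 108.6] lo [641.2 117.8  96.3] hi [660.6 135.9 116.8]
yellow [ 370  300   51   44 1393] med [432.6 257.6  21.9] lo [390.4 211.3   2.3] hi [490.7 310.8  46.9]
green [304 262  43  35 488] med [459.7 -31.3  14.7] lo [417.1 -70.6   1.5] hi [508.8  33.2  47.6]
green [267 274   9   9  59] med [654.9 -24.4 109.1] lo [642.3 -37.4  98.2] hi [663.3 -18.1 119.1]
blue [265 239  37  12 186] med [ 446.1 -275.5    8.4] lo [ 407.6 -308.4    0. ] hi [ 501.  -207.3   48.5]
blue [237 252   8   9  48] med [ 658.7 -181.   108.6] lo [ 649.5 -190.1   97.9] hi [ 669.3 -174.5  117.4]
red [256 256   7   6  23] med [ 641.7 -104.8  128.5] lo [ 637.2 -118.6  124.3] hi [644.9 -94.9 133.6]
red [288 280   8   7  27] med [636.   54.1 129.5] lo [632.   38.6 124.6] hi [640.8  62.2 133.4]
red [418 343  28  24 257] med [456.6 414.5  23.3] lo [409.8 403.2  13.3] hi [500.5 421.5  30. ]
red [ 258  390  101   90 5254] med [861.2 404.9   7.6] lo [785.2 333.7   2.6] hi [941.5 490.4  51.2]
bar 1506 ((682.7399291992188, -31.2535400390625), (36.304039001464844, 484.5137329101562
[... 967 characters left out ...]
372  162   50   40 1136] med [889.1 406.6  14. ] lo [816.  326.5   2.6] hi [936.4 493.8  51.8]
red [258 195  31  11 206] med [447.3 398.6  18.9] lo [402.  390.5   4.8] hi [493.8 407.7  27.8]
red [353 221   9  15  79] med [622.5  32.8 137.5] lo [615.3  23.2  86. ] hi [639.   90.  144.3]
red [373 258  11  17  99] med [ 626.9 -121.4  138.3] lo [ 620.2 -132.1   70.3] hi [648.1 -70.1 144. ]
bar 1936 ((677.2965698242188, -34.325897216796875), (31.812578201293945, 485.1173095703125), 2.1762595176696777) [212.4 225.1 227.4]
foot 3308 ((642.361572265625, 9.44561767578125), (985.9190673828125, 252.27392578125), 88.29719543457031) [[ 585.3 -453.7    5.8]
 [ 664.6 -104.3   10.8]
 [ 752.3  490.1   17.6]]
```

```bash
cat >> h.py <<'E'
from scipy.spatial.transform import Rotation as Ro, Slerp
YAW=2.07
def Rt(phi=0,lean=35,yaw=YAW):
    "tool leaning along w; phi=turn about tool z from 'closing along u' (deg, clockwise seen from above)"
    return Ro.from_euler('z',yaw,degrees=True)*Ro.from_euler('y',-lean,degrees=True)*Ro.from_matrix(np.array([[0,1,0],[1,0,0],[0,0,-1.]]))*Ro.from_euler('z',phi,degrees=True)
def W(yaw=YAW): return -Rt(0,35,yaw).as_matrix()[:,2]
def pose(s): return np.array(s["ee_pos"]),Ro.from_euler('xyz',s["tool_rot"],degrees=True)
def plan(p0,R0,p1,R1,n=1):
    "split into n calls; print each call's local delta in units, return end"
    S=Slerp([0,1],Ro.concatenate([R0,R1])); pa,Ra=p0,R0
    for i in range(1,n+1):
        pb=p0+(p1-p0)*i/n; Rb=S(i/n)
        d=np.round(Ra.inv().apply(pb-pa)/100,3); t=np.round((Ra.inv()*Rb).as_rotvec(degrees=True)/30,3)
        print(i,d.tolist(),t.tolist(),"BAD" if max(abs(d).max(),abs(t).max())>1 else "")
        pa=pa+Ra.apply(d*100); Ra=Ra*Ro.from_rotvec(t*30,degrees=True)
    return p1,R1
E
python3 - <<'E'
from h import *
from cell import r
np.set_printoptions(precision=2,suppress=True)
ci=r.camera_info("wrist"); p,R=pose(r.get_state())
C=-ci["R"].T@ci["t"]; print("cam in tool",R.inv().apply(C-p),"\n",R.as_matrix().T@ci["R"].T, ci["fx"])
print(Rt().as_matrix(),W())
plan(p,R,np.array([505,-20,310.]),Rt(),5)
E
```

```text
cam in tool [  71.37   -0.44 -142.14] 
 [[ 0.   -0.96 -0.28]
 [ 1.    0.    0.  ]
 [-0.   -0.28  0.96]] 370.1014827291722
[[-0.04  0.82  0.57]
 [ 1.    0.03  0.02]
 [ 0.    0.57 -0.82]] [-0.57 -0.02  0.82]
1 [-0.921, -0.832, -0.158] [-0.211, -0.124, 0.396] 
2 [-1.081, -0.605, -0.173] [-0.211, -0.125, 0.395] BAD
3 [-1.192, -0.351, -0.151] [-0.211, -0.124, 0.396] BAD
4 [-1.245, -0.084, -0.096] [-0.211, -0.124, 0.395] BAD
5 [-1.238, 0.18, -0.009] [-0.211, -0.125, 0.396] BAD
```

```bash
python3 - <<'E'
from h import *
from cell import r
p,R=pose(r.get_state())
plan(p,R,np.array([515,20,300.]),Rt(),6)
E
```

```text
1 [-0.752, -0.626, -0.115] [-0.176, -0.104, 0.33] 
2 [-0.855, -0.476, -0.123] [-0.176, -0.103, 0.329] 
3 [-0.929, -0.312, -0.11] [-0.176, -0.104, 0.33] 
4 [-0.973, -0.137, -0.079] [-0.175, -0.104, 0.329] 
5 [-0.984, 0.036, -0.031] [-0.176, -0.103, 0.33] 
6 [-0.964, 0.206, 0.034] [-0.176, -0.104, 0.33]
```

Request:
send_rows(motion=[[[-0.08,-0.06,-0.01],[-0.02,-0.01,0.03],1],[[-0.16,-0.13,-0.02],[-0.04,-0.02,0.07],1],[[-0.24,-0.2,-0.03],[-0.06,-0.03,0.1],1],[[-0.32,-0.26,-0.05],[-0.07,-0.04,0.14],1],[[-0.4,-0.33,-0.06],[-0.09,-0.05,0.17],1],[[-0.48,-0.4,-0.07],[-0.11,-0.06,0.21],1],[[-0.55,-0.46,-0.08],[-0.13,-0.07,0.24],1],[[-0.62,-0.52,-0.1],[-0.15,-0.08,0.27],1],[[-0.69,-0.58,-0.11],[-0.16,-0.09,0.3],1],[[-0.75,-0.63,-0.12],[-0.18,-0.1,0.33],1]])

```text
time_s: 1.35
ee_pos: [319.2, 468.3, 243.4]
tool_rot: [174.3, 2.5, 143.3]
contact_force: [-0.3, -0.1, -0.4]
grip_width: 0.996
grasp_force: 0.0
```

Request:
send_rows(motion=[[[-0.09,-0.05,-0.01],[-0.02,-0.01,0.03],1],[[-0.18,-0.1,-0.02],[-0.04,-0.02,0.07],1],[[-0.26,-0.14,-0.04],[-0.05,-0.03,0.1],1],[[-0.34,-0.19,-0.05],[-0.07,-0.04,0.13],1],[[-0.43,-0.24,-0.06],[-0.09,-0.05,0.17],1],[[-0.52,-0.29,-0.07],[-0.11,-0.06,0.2],1],[[-0.6,-0.33,-0.09],[-0.12,-0.07,0.23],1],[[-0.69,-0.38,-0.1],[-0.14,-0.08,0.26],1],[[-0.77,-0.43,-0.11],[-0.16,-0.09,0.3],1],[[-0.86,-0.48,-0.12],[-0.18,-0.1,0.33],1]])

```text
time_s: 2.6
ee_pos: [358.6, 377.8, 254.3]
tool_rot: [168.3, 4.0, 133.0]
contact_force: [-0.3, 0.2, -0.8]
grip_width: 0.999
grasp_force: 0.0
```

Request:
send_rows(motion=[[[-0.09,-0.03,-0.01],[-0.02,-0.01,0.03],1],[[-0.19,-0.06,-0.02],[-0.04,-0.02,0.07],1],[[-0.28,-0.09,-0.03],[-0.05,-0.03,0.1],1],[[-0.37,-0.12,-0.04],[-0.07,-0.04,0.13],1],[[-0.46,-0.16,-0.06],[-0.09,-0.05,0.17],1],[[-0.56,-0.19,-0.07],[-0.11,-0.06,0.2],1],[[-0.65,-0.22,-0.08],[-0.12,-0.07,0.23],1],[[-0.74,-0.25,-0.09],[-0.14,-0.08,0.26],1],[[-0.84,-0.28,-0.1],[-0.16,-0.09,0.3],1],[[-0.93,-0.31,-0.11],[-0.18,-0.1,0.33],1]])

```text
time_s: 3.85
ee_pos: [398.1, 288.0, 265.4]
tool_rot: [162.1, 4.4, 122.6]
contact_force: [0.6, 0.0, -0.6]
grip_width: 0.996
grasp_force: 0.0
```

Request:
send_rows(motion=[[[-0.1,-0.01,-0.01],[-0.02,-0.01,0.03],1],[[-0.2,-0.03,-0.02],[-0.04,-0.02,0.07],1],[[-0.29,-0.04,-0.02],[-0.05,-0.03,0.1],1],[[-0.39,-0.05,-0.03],[-0.07,-0.04,0.13],1],[[-0.49,-0.07,-0.04],[-0.09,-0.05,0.17],1],[[-0.58,-0.08,-0.05],[-0.11,-0.06,0.2],1],[[-0.68,-0.1,-0.06],[-0.12,-0.07,0.23],1],[[-0.78,-0.11,-0.06],[-0.14,-0.08,0.26],1],[[-0.88,-0.12,-0.07],[-0.16,-0.09,0.3],1],[[-0.97,-0.14,-0.08],[-0.18,-0.1,0.33],1]])

```text
time_s: 5.1
ee_pos: [436.9, 198.3, 276.1]
tool_rot: [156.0, 3.6, 112.3]
contact_force: [-0.0, -0.5, 0.7]
grip_width: 0.994
grasp_force: 0.0
```

Request:
send_rows(motion=[[[-0.1,0,0],[-0.02,-0.01,0.03],1],[[-0.2,0.01,-0.01],[-0.04,-0.02,0.07],1],[[-0.3,0.01,-0.01],[-0.05,-0.03,0.1],1],[[-0.4,0.02,-0.01],[-0.07,-0.04,0.13],1],[[-0.49,0.02,-0.02],[-0.09,-0.05,0.17],1],[[-0.59,0.02,-0.02],[-0.11,-0.06,0.2],1],[[-0.69,0.03,-0.02],[-0.12,-0.07,0.23],1],[[-0.79,0.03,-0.02],[-0.14,-0.08,0.26],1],[[-0.89,0.03,-0.03],[-0.16,-0.09,0.3],1],[[-0.98,0.04,-0.03],[-0.18,-0.1,0.33],1]])

```text
time_s: 6.35
ee_pos: [476.3, 109.0, 286.8]
tool_rot: [150.1, 1.8, 102.1]
contact_force: [-0.4, 0.8, 0.2]
grip_width: 1.004
grasp_force: 0.0
```

Request:
send_rows(motion=[[[-0.12,0.03,0],[-0.02,-0.01,0.04],1],[[-0.24,0.05,0.01],[-0.04,-0.03,0.08],1],[[-0.36,0.08,0.01],[-0.07,-0.04,0.12],1],[[-0.48,0.1,0.02],[-0.09,-0.05,0.16],1],[[-0.6,0.13,0.02],[-0.11,-0.06,0.2],1],[[-0.72,0.15,0.02],[-0.13,-0.08,0.25],1],[[-0.84,0.18,0.03],[-0.15,-0.09,0.29],1],[[-0.96,0.21,0.03],[-0.18,-0.1,0.33],1],[[-0.96,0.21,0.03],[-0.18,-0.1,0.33],1],[[-0.96,0.21,0.03],[-0.18,-0.1,0.33],1]])

```text
time_s: 7.6
ee_pos: [515.4, 20.3, 297.5]
tool_rot: [144.7, -1.0, 92.2]
contact_force: [-0.0, 0.2, 0.1]
grip_width: 1.001
grasp_force: 0.0
```

```bash
python3 - <<'E'
from h import *
from cell import r
np.set_printoptions(precision=2,suppress=True)
s=r.get_state(); print(s["time_s"],s["ee_pos"],s["tool_rot"],s["joint_pos"],Rt().as_euler('xyz',degrees=True))
import pickle
ci=r.camera_info("wrist"); im,d=r.camera("wrist"); cv2.imwrite("pics/w1.png",im); pickle.dump((ci,im,d),open("pics/w1.pkl","wb"))
E
```

```text
7.6 [515.41  20.29 297.49] [144.67  -0.97  92.23] [-12.65 -34.15 127.24  11.66  53.23 -18.73] [145.     0.    92.07]
```

View pics/w1.png

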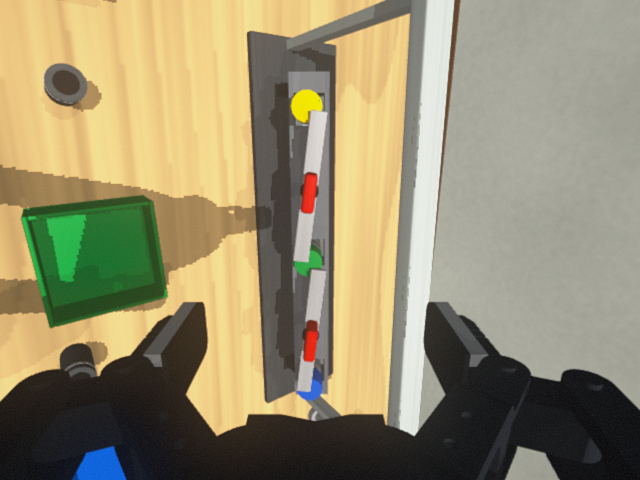

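The wrist view shows the left knob's red wing at (310,192) and the right one at (311,341). The pale keeper bars are slightly turned, and the caps are at yellow (307,105), green (308,262) and blue (310,388).

```bash
cat >> h.py <<'E'
def analyse(ci,im,d,yaw=YAW):
    P=cloud(d,ci); Rm=Rt(0,35,yaw); w=W(yaw); u=Rm.as_matrix()[:,1]; y=Rm.as_matrix()[:,0]
    B=np.stack([u,y,w]) # rows
    out={}
    for c in ("red","yellow","green","blue"):
        m=(mask(im,c)&np.isfinite(P[...,0])&(P[...,2]>85)&(P[...,2]<170)&(P[...,0]>560)).astype(np.uint8)
        k,l,s,_=cv2.connectedComponentsWithStats(m)
        for i in range(1,k):
            if s[i,4]<80: continue
            Q=P[l==i]@B.T; top=np.percentile(Q[:,2],90); T=Q[abs(Q[:,2]-top)<3]
            if len(T)<30: continue
            (cx,cy),(a,b),ang=cv2.minAreaRect(T[:,:2].astype(np.float32))
            if c!="red": 
                (cx,cy),rad=cv2.minEnclosingCircle(T[:,:2].astype(np.float32)); a=b=2*rad
            wt=np.median(T[:,2]); ctr=B.T@np.array([cx,cy,wt])
            C=np.cov(T[:,:2].T); e=np.linalg.eigh(C)[1][:,1]; th=np.degrees(np.arctan2(e[0],e[1]))
            th=(th+90)%180-90
            print(c,len(T),"top ctr",ctr.round(1),"uyw",np.round([cx,cy,wt],1),"size",np.round([a,b],1),"long-axis angle from y toward u",round(th,1))
            out.setdefault(c,[]).append(ctr)
    return out
E
python3 - <<'E'
from h import *
import pickle
ci,im,d=pickle.load(open("pics/w1.pkl","rb"))
np.set_printoptions(precision=2,suppress=True)
analyse(ci,im,d)
P=cloud(d,ci); h=cv2.cvtColor(im,cv2.COLOR_BGR2HSV)
m=(P[...,2]>195)&(P[...,2]<240)&(P[...,0]>600)&(h[...,1]<60); m[:, :380]=False
Q=P[m]; print(len(Q),cv2.minAreaRect(Q[:,:2].astype(np.float32)),np.percentile(Q[:,2],[5,50,95]))
f=(P[...,2]>2)&(P[...,2]<20)&(P[...,0]>560)&(h[...,2]<110)&(h[...,1]<80);Q=P[f];print(len(Q),cv2.minAreaRect(Q[:,:2].astype(np.float32)))
E
```

```text
red 449 top ctr [620.3  42.8 139.6] uyw [ 589.1   20.4 -242.1] size [34.3 11.4] long-axis angle from y toward u 8.4
red 320 top ctr [ 625.5 -112.4  139.3] uyw [ 588.6 -134.9 -242. ] size [33.5 11.6] long-axis angle from y toward u 7.7
yellow 680 top ctr [636.4 120.9 109. ] uyw [ 587.1   97.8 -278. ] size [29.3 29.3] long-axis angle from y toward u 48.7
green 361 top ctr [641.7 -34.4 108.9] uyw [ 586.7  -57.6 -277.9] size [29.6 29.6] long-axis angle from y toward u 54.0
blue 268 top ctr [ 647.4 -191.   109.3] uyw [ 587.  -214.2 -277.6] size [30.1 30.1] long-axis angle from y toward u 39.7
15945 ((679.0315551757812, -1.0048065185546875), (32.45643997192383, 380.4627990722656), 1.8911997079849243) [210.56 224.04 225.22]
14944 ((1273.4658203125, -479.5343017578125), (447.3756408691406, 1853.9033203125), 52.65424728393555)
```

```bash
cat >> h.py <<'E'
def seq(p,R,targets):
    for (q,Q) in targets: plan(p,R,np.array(q),Q,1); p,R=np.array(q),Q
E
python3 - <<'E'
from h import *
from cell import r
p,R=pose(r.get_state()); w=W()
G=np.array([620.2,42.8,139.6])-21*w; print(G)
seq(p,R,[(G+100*w,Rt(8.4)),(G+15*w,Rt(8.4)),(G,Rt(8.4))])
E
```

```text
[632.23724505  43.2350747  122.39780707]
1 [0.168, -0.049, 1.111] [0.009, -0.031, 0.266] BAD
1 [0.0, -0.0, 0.85] [0.0, 0.0, 0.0] 
1 [0.0, 0.0, 0.15] [0.0, 0.0, 0.0]
```

Request:
send_rows(motion=[[[0.02,-0.01,0.11],[0,0,0.03],0.6],[[0.04,-0.01,0.22],[0,-0.01,0.06],0.6],[[0.06,-0.02,0.34],[0,-0.01,0.09],0.6],[[0.08,-0.02,0.46],[0,-0.02,0.12],0.6],[[0.1,-0.03,0.58],[0.01,-0.02,0.16],0.6],[[0.12,-0.03,0.7],[0.01,-0.02,0.2],0.6],[[0.14,-0.04,0.8],[0.01,-0.03,0.23],0.6],[[0.16,-0.05,0.9],[0.01,-0.03,0.27],0.6],[[0.17,-0.05,0.98],[0.01,-0.03,0.27],0.6],[[0.17,-0.05,0.98],[0.01,-0.03,0.27],0.6]], newtons=50)

```text
time_s: 8.9
ee_pos: [567.2, 40.9, 214.2]
tool_rot: [145.4, -4.9, 85.1]
contact_force: [-0.2, 0.3, 0.5]
grip_width: 0.598
grasp_force: 0.0
```

```bash
python3 - <<'E'
from h import *
from cell import r
p,R=pose(r.get_state()); w=W()
G=np.array([620.2,42.8,139.6])-21*w
seq(p,R,[(G,Rt(8.4))])
import pickle
ci=r.camera_info("wrist"); im,d=r.camera("wrist"); pickle.dump((ci,im,d),open("pics/w2.pkl","wb"))
analyse(ci,im,d)
E
```

```text
1 [0.001, 0.008, 1.125] [-0.003, -0.0, -0.004] BAD
red 813 top ctr [620.3  43.2 139.4] uyw [ 589.    20.8 -242.2] size [34.3 11.3] long-axis angle from y toward u 8.0
red 82 top ctr [627.5 -96.5 138.4] uyw [ 590.3 -119.1 -244.3] size [ 3.9 11.2] long-axis angle from y toward u -87.2
yellow 1267 top ctr [636.3 120.9 108.9] uyw [ 586.9   97.8 -278. ] size [29.5 29.5] long-axis angle from y toward u 52.2
green 556 top ctr [641.5 -34.7 108.8] uyw [ 586.5  -57.9 -277.8] size [30.3 30.3] long-axis angle from y toward u 48.7
```

Request:
send_rows(motion=[[[0,0,0.12],[0,0,0],0.6],[[0,0,0.26],[0,0,0],0.6],[[0,0,0.42],[0,0,0],0.6],[[0,0,0.58],[0,0,0],0.6],[[0,0.01,0.72],[0,0,0],0.6],[[0,0.01,0.83],[0,0,0],0.6],[[0,0.01,0.91],[0,0,0],0.6],[[0,0.01,0.97],[0,0,0],0.6],[[0,0.01,1.0],[0,0,0],0.5],[[0,0.01,1.0],[0,0,0],0.5]])

```text
time_s: 10.2
ee_pos: [625.5, 42.7, 133.7]
tool_rot: [145.3, -4.9, 85.1]
contact_force: [0.2, 0.0, -0.1]
grip_width: 0.503
grasp_force: 0.0
```

Request:
send_rows(motion=[[[0,0,0.05],[0,0,0],0.5],[[0,0,0.1],[0,0,0],0.5],[[0,0,0.12],[0,0,0],0.4],[[0,0,0.12],[0,0,0],0.2],[[0,0,0.12],[0,0,0],0],[[0,0,0.12],[0,0,0],0],[[0,0,0.12],[0,0,0],0],[[0,0,0.12],[0,0,0],0],[[0,0,0.12],[0,0,0],0],[[0,0,0.12],[0,0,0],0]])

```text
time_s: 11.45
ee_pos: [631.1, 43.2, 123.0]
tool_rot: [145.5, -4.9, 85.1]
contact_force: [-6.9, -0.3, 2.5]
grip_width: 0.126
grasp_force: 48.7
```

```bash
python3 - <<'E'
from h import *
from cell import r
np.set_printoptions(precision=2,suppress=True)
s=r.get_state(); p,R=pose(s)
print(s["joint_pos"],s["wrist_torque"],s["contact_force"],s["grip_width"]*85,s["grasp_force"])
G=np.array([620.2,42.8,139.6])-21*W()
seq(p,R,[(G,Rt(8.4))])
E
```

```text
[ -5.56  -1.2  122.01  10.45  24.97  -7.27] [-0.03  0.81  0.05] [-6.89 -0.29  2.48] 10.700010456222927 48.73421251773834
1 [0.001, 0.006, 0.011] [-0.006, -0.0, -0.003]
```

Request:
send_rows(motion=[[[0,0,0],[0,0,0.08],0],[[0,0,0],[0,0,0.18],0],[[0,0,0],[0,0,0.28],0],[[0,0,0],[0,0,0.38],0],[[0,0,0],[0,0,0.48],0],[[0,0,0],[0,0,0.58],0],[[0,0,0],[0,0,0.68],0],[[0,0,0],[0,0,0.78],0],[[0,0,0],[0,0,0.88],0],[[0,0,0],[0,0,0.98],0]])

```text
time_s: 12.7
ee_pos: [631.0, 43.3, 122.9]
tool_rot: [151.3, -20.6, 59.4]
contact_force: [-7.6, -0.1, 3.4]
grip_width: 0.133
grasp_force: 48.9
```

Request:
send_rows(motion=[[[0,0,0],[0,0,0.1],0],[[0,0,0],[0,0,0.2],0],[[0,0,0],[0,0,0.3],0],[[0,0,0],[0,0,0.4],0],[[0,0,0],[0,0,0.5],0],[[0,0,0],[0,0,0.6],0],[[0,0,0],[0,0,0.7],0],[[0,0,0],[0,0,0.8],0],[[0,0,0],[0,0,0.9],0],[[0,0,0],[0,0,0.98],0]])

```text
time_s: 13.95
ee_pos: [630.8, 43.4, 122.8]
tool_rot: [165.1, -31.8, 29.0]
contact_force: [-7.6, 0.5, 2.8]
grip_width: 0.129
grasp_force: 48.9
```

```bash
python3 - <<'E'
from h import *
from cell import r
np.set_printoptions(precision=2,suppress=True)
s=r.get_state(); p,R=pose(s)
print(s["joint_pos"],s["wrist_torque"],"about w",s["wrist_torque"]@W(),s["contact_force"],s["grip_width"]*85,s["grasp_force"])
print((Rt().inv()*R).as_rotvec(degrees=True))
E
```

```text
[ -5.55  -1.2  122.02  10.46  24.99  51.61] [0.08 0.82 0.12] about w 0.04061365966219807 [-7.62  0.5   2.82] 10.926479055881472 48.93092215061188
[ 0.22 -0.07 67.37]
```

Request:
send_rows(motion=[[[0,0,0],[0,0,0.1],0],[[0,0,0],[0,0,0.2],0],[[0,0,0],[0,0,0.3],0],[[0,0,0],[0,0,0.38],0],[[0,0,0],[0,0,0.46],0],[[0,0,0],[0,0,0.54],0],[[0,0,0],[0,0,0.6],0],[[0,0,0],[0,0,0.66],0],[[0,0,0],[0,0,0.7],0],[[0,0,0],[0,0,0.7],0]])

```text
time_s: 15.2
ee_pos: [630.8, 43.5, 122.8]
tool_rot: [178.8, -34.8, 4.3]
contact_force: [-7.4, 2.0, 3.1]
grip_width: 0.131
grasp_force: 53.5
```

```bash
cat > st.py <<'E'
from h import *
from cell import r
np.set_printoptions(precision=2,suppress=True)
s=r.get_state(); p,R=pose(s)
print(s["time_s"],s["joint_pos"],s["wrist_torque"],"about w",s["wrist_torque"]@W(),s["contact_force"],s["grip_width"]*85,s["grasp_force"])
print((Rt().inv()*R).as_rotvec(degrees=True))
E
python3 st.py
```

```text
15.2 [ -5.52  -1.2  122.02  10.39  24.99  72.46] [-0.37  0.83  0.92] about w 0.9489258958909379 [-7.39  1.99  3.11] 11.128562710344891 53.479769825935364
[ 0.2  -0.13 88.14]
```

Request:
send_rows(motion=[[[0,0,0],[0,0,-0.1],0.3],[[0,0,0],[0,0,-0.15],0.5],[[0,0,0],[0,0,-0.15],0.5],[[0,0,-0.1],[0,0,-0.15],0.5],[[0,0,-0.25],[0,0,-0.15],0.5],[[0,0,-0.42],[0,0,-0.15],0.5],[[0,0,-0.6],[0,0,-0.3],0.5],[[0,0,-0.75],[0,0,-0.5],0.5],[[0,0,-0.8],[0,0,-0.7],0.5],[[0,0,-0.8],[0,0,-0.9],0.5]])

```text
time_s: 16.45
ee_pos: [586.5, 41.2, 190.9]
tool_rot: [161.3, -30.2, 36.0]
contact_force: [-0.1, -0.2, -0.2]
grip_width: 0.5
grasp_force: 0.0
```

```bash
python3 st.py; python3 - <<'E'
from h import *
from cell import r
import pickle
ci=r.camera_info("wrist"); im,d=r.camera("wrist"); pickle.dump((ci,im,d),open("pics/w3.pkl","wb"))
analyse(ci,im,d)
p,R=pose(r.get_state()); w=W(); u=Rt().as_matrix()[:,1]
G=np.array([625.7,-112.7,139.4])-21*w-0.7*u
phi=(Rt().inv()*R).as_rotvec(degrees=True)[2]
M=(p+G+60*w)/2
seq(p,R,[(M,Rt((phi+7.7)/2+0)),(G+60*w,Rt(7.7)),(G,Rt(7.7))])
E
```

```text
16.45 [ -6.48 -14.68 125.67   8.65  34.51  46.98] [-0.02  0.23  0.  ] about w 0.00531302851340849 [-0.1  -0.19 -0.2 ] 42.52582767868824 0.0
[-0.09  0.04 61.14]
red 1042 top ctr [620.5  42.5 139.7] uyw [ 589.4   20.1 -242.1] size [35.  11.5] long-axis angle from y toward u 85.9
red 305 top ctr [ 628.9 -112.5  141.3] uyw [ 592.6 -135.1 -242.4] size [34.3  4. ] long-axis angle from y toward u 7.2
yellow 1621 top ctr [636.3 120.6 109. ] uyw [ 587.    97.6 -278. ] size [30. 30.] long-axis angle from y toward u -49.8
green 902 top ctr [641.7 -34.8 109. ] uyw [ 586.8  -58.  -277.8] size [29.7 29.7] long-axis angle from y toward u 28.7
blue 617 top ctr [ 647.6 -190.4  109.4] uyw [ 587.2 -213.6 -277.7] size [30.5 30.5] long-axis angle from y toward u 27.2
1 [-0.388, 0.672, 0.111] [0.002, -0.001, -0.887] 
1 [-0.648, 0.427, 0.111] [0.0, -0.0, -0.887] 
1 [-0.0, -0.0, 0.6] [0.0, 0.0, 0.0]
```

Request:
send_rows(motion=[[[-0.04,0.07,0.01],[0,0,-0.09],0.5],[[-0.08,0.13,0.02],[0,0,-0.18],0.5],[[-0.12,0.2,0.03],[0,0,-0.27],0.5],[[-0.16,0.27,0.04],[0,0,-0.36],0.5],[[-0.19,0.34,0.05],[0,0,-0.44],0.5],[[-0.23,0.4,0.07],[0,0,-0.53],0.5],[[-0.27,0.47,0.08],[0,0,-0.62],0.5],[[-0.31,0.54,0.09],[0,0,-0.71],0.5],[[-0.35,0.6,0.1],[0,0,-0.8],0.5],[[-0.39,0.67,0.11],[0,0,-0.89],0.5]])

```text
time_s: 17.75
ee_pos: [593.7, -36.2, 179.5]
tool_rot: [150.1, -19.0, 62.6]
contact_force: [-0.2, 0.3, 0.1]
grip_width: 0.5
grasp_force: 0.0
```

Request:
send_rows(motion=[[[-0.08,0.05,0.01],[0,0,-0.11],0.5],[[-0.16,0.11,0.03],[0,0,-0.22],0.5],[[-0.24,0.16,0.04],[0,0,-0.33],0.5],[[-0.32,0.21,0.06],[0,0,-0.44],0.5],[[-0.4,0.27,0.07],[0,0,-0.55],0.5],[[-0.48,0.32,0.08],[0,0,-0.67],0.5],[[-0.56,0.37,0.1],[0,0,-0.78],0.5],[[-0.65,0.43,0.11],[0,0,-0.89],0.5],[[-0.65,0.43,0.11],[0,0,-0.89],0.5],[[-0.65,0.43,0.11],[0,0,-0.89],0.5]])

```text
time_s: 19.0
ee_pos: [601.7, -113.5, 169.5]
tool_rot: [145.3, -4.6, 85.5]
contact_force: [0.4, 0.2, -0.2]
grip_width: 0.498
grasp_force: 0.0
```

```bash
python3 - <<'E'
from h import *
from cell import r
import pickle
ci=r.camera_info("wrist"); im,d=r.camera("wrist"); pickle.dump((ci,im,d),open("pics/w4.pkl","wb"))
analyse(ci,im,d)
p,R=pose(r.get_state()); w=W(); u=Rt().as_matrix()[:,1]
G=np.array([625.7,-112.7,139.4])-21*w-0.7*u
seq(p,R,[(G,Rt(7.7))])
E
```

```text
red 1306 top ctr [ 625.2 -112.8  139.3] uyw [ 588.4 -135.3 -241.9] size [34.6 11.5] long-axis angle from y toward u 6.9
green 1948 top ctr [641.6 -35.  109.1] uyw [ 586.8  -58.2 -277.7] size [29.5 29.5] long-axis angle from y toward u 52.7
blue 863 top ctr [ 646.7 -190.9  108.9] uyw [ 586.2 -214.1 -277.5] size [30.3 30.3] long-axis angle from y toward u 44.7
1 [0.0, 0.018, 0.594] [-0.001, -0.001, -0.01]
```

Request:
send_rows(motion=[[[0,0.01,0.12],[0,0,0],0.5],[[0,0.01,0.27],[0,0,0],0.5],[[0,0.02,0.42],[0,0,0],0.5],[[0,0.02,0.53],[0,0,0],0.5],[[0,0.02,0.59],[0,0,0],0.5],[[0,0.02,0.59],[0,0,0],0.3],[[0,0.02,0.59],[0,0,0],0],[[0,0.02,0.59],[0,0,0],0],[[0,0.02,0.59],[0,0,0],0],[[0,0.02,0.59],[0,0,0],0]])

```text
time_s: 20.3
ee_pos: [636.8, -112.6, 122.1]
tool_rot: [145.3, -4.5, 85.6]
contact_force: [-5.0, 1.1, 2.9]
grip_width: 0.125
grasp_force: 50.9
```

Request:
send_rows(motion=[[[0,0,0],[0,0,0],0],[[0,0,0],[0,0,0.1],0],[[0,0,0],[0,0,0.2],0],[[0,0,0],[0,0,0.32],0],[[0,0,0],[0,0,0.44],0],[[0,0,0],[0,0,0.56],0],[[0,0,0],[0,0,0.68],0],[[0,0,0],[0,0,0.8],0],[[0,0,0],[0,0,0.9],0],[[0,0,0],[0,0,1.0],0]])

```text
time_s: 21.55
ee_pos: [636.8, -112.6, 122.1]
tool_rot: [151.2, -20.7, 59.4]
contact_force: [-8.1, -0.1, 3.1]
grip_width: 0.128
grasp_force: 51.1
```

Request:
send_rows(motion=[[[0,0,0],[0,0,0.1],0],[[0,0,0],[0,0,0.2],0],[[0,0,0],[0,0,0.3],0],[[0,0,0],[0,0,0.4],0],[[0,0,0],[0,0,0.5],0],[[0,0,0],[0,0,0.6],0],[[0,0,0],[0,0,0.7],0],[[0,0,0],[0,0,0.8],0],[[0,0,0],[0,0,0.88],0],[[0,0,0],[0,0,0.94],0]])

```text
time_s: 22.8
ee_pos: [636.7, -112.5, 122.0]
tool_rot: [164.3, -31.6, 30.4]
contact_force: [-8.1, -0.1, 3.5]
grip_width: 0.126
grasp_force: 51.2
```

```bash
python3 st.py
```

```text
22.8 [-24.83   1.66 119.31  30.53  30.74  16.69] [-0.01  0.85  0.12] about w 0.08663201169137207 [-8.07 -0.08  3.47] 10.688382379486983 51.15839123725891
[ 0.08 -0.   66.16]
```

Request:
send_rows(motion=[[[0,0,0],[0,0,0.06],0],[[0,0,0],[0,0,0.12],0],[[0,0,0],[0,0,0.18],0],[[0,0,0],[0,0,0.24],0],[[0,0,0],[0,0,0.3],0],[[0,0,0],[0,0,0.35],0],[[0,0,0],[0,0,0.4],0],[[0,0,0],[0,0,0.4],0],[[0,0,0],[0,0,0.4],0],[[0,0,0],[0,0,0.4],0]])

```text
time_s: 24.05
ee_pos: [636.6, -112.4, 122.1]
tool_rot: [171.7, -34.0, 16.8]
contact_force: [-7.6, 0.5, 3.5]
grip_width: 0.13
grasp_force: 63.5
```

```bash
python3 st.py
```

```text
24.05 [-24.81   1.66 119.3   30.44  30.75  28.51] [-0.7   0.91  1.1 ] about w 1.2829437001134205 [-7.61  0.55  3.46] 11.052415811153836 63.459812980145216
[ 0.09 -0.05 77.88]
```

Request:
send_rows(motion=[[[0,0,0],[0,0,-0.1],0.3],[[0,0,0],[0,0,-0.12],0.55],[[0,0,0],[0,0,-0.12],0.55],[[0,0,-0.1],[0,0,-0.12],0.55],[[0,0,-0.25],[0,0,-0.12],0.55],[[0,0,-0.42],[0,0,-0.12],0.55],[[0,0,-0.6],[0,0,-0.3],0.55],[[0,0,-0.75],[0,0,-0.5],0.55],[[0,0,-0.8],[0,0,-0.7],0.55],[[0,0,-0.8],[0,0,-0.9],0.55]])

```text
time_s: 25.3
ee_pos: [591.4, -114.7, 189.2]
tool_rot: [156.1, -26.5, 46.8]
contact_force: [-0.2, 0.2, 0.5]
grip_width: 0.547
grasp_force: 0.0
```

```bash
python3 st.py; cat >> h.py <<'E'
TOP=dict(yellow=np.array([636.4,120.8,109.2]),green=np.array([641.7,-34.7,109.2]),blue=np.array([647.2,-190.8,109.2]))
BIN=dict(yellow=np.array([438,260,0.]),green=np.array([461,-21,0.]),blue=np.array([450,-259,0.]))
E
python3 - <<'E'
from h import *
from cell import r
ci=r.camera_info("wrist"); im,d=r.camera("wrist"); cv2.imwrite("pics/w5.png",im)
analyse(ci,im,d)
P=cloud(d,ci)
for c in HUE:
    m=mask(im,c)&(P[...,2]>38)&(P[...,2]<52)&(P[...,0]<560)
    if m.sum()>50:
        Q=P[m]; print(c,m.sum(),cv2.minAreaRect(Q[:,:2].astype(np.float32)),np.median(Q[:,2]))
p,R=pose(r.get_state()); w=W(); G=TOP["blue"]-26*w
seq(p,R,[(G+100*w,Rt(25)),(G,Rt(25)),(G+60*w,Rt(25))])
E
```

```text
25.3 [-27.74 -11.01 122.89  26.42  39.81   4.93] [-0.01  0.24 -0.03] about w -0.02284585410469647 [-0.25  0.21  0.5 ] 46.4967551522821 0.0
[-0.1  -0.01 50.93]
red 1715 top ctr [620.5  41.5 139.7] uyw [ 589.3   19.  -242.1] size [36.  12.6] long-axis angle from y toward u 86.1
red 1065 top ctr [ 625.6 -113.4  139.6] uyw [ 588.8 -135.9 -241.9] size [34.7 11.6] long-axis angle from y toward u 74.5
yellow 352 top ctr [635.5 108.3 107.9] uyw [ 585.4   85.3 -278.1] size [16.5 16.5] long-axis angle from y toward u -88.1
green 1704 top ctr [641.5 -35.2 109. ] uyw [ 586.6  -58.4 -277.7] size [30. 30.] long-axis angle from y toward u -55.6
blue 245 top ctr [ 653.2 -190.4  113.3] uyw [ 594.1 -213.9 -277.6] size [23.8 23.8] long-axis angle from y toward u -2.6
green 1035 ((508.9610900878906, -19.308582305908203), (4.5172576904296875, 81.39797973632812), 3.462226629257202) 44.270231967958736
1 [-0.512, 0.592, 0.217] [0.002, -0.0, -0.857] 
1 [-0.0, 0.0, 1.0] [0.0, 0.0, 0.0] 
1 [0.0, 0.0, -0.6] [0.0, 0.0, 0.0]
```

Request:
send_rows(motion=[[[-0.05,0.06,0],[0,0,-0.1],0.55],[[-0.1,0.12,0],[0,0,-0.2],0.55],[[-0.17,0.2,0.02],[0,0,-0.3],0.55],[[-0.24,0.28,0.05],[0,0,-0.4],0.55],[[-0.31,0.36,0.08],[0,0,-0.5],0.55],[[-0.38,0.44,0.12],[0,0,-0.62],0.55],[[-0.45,0.52,0.17],[0,0,-0.74],0.55],[[-0.51,0.59,0.22],[0,0,-0.86],0.55],[[-0.51,0.59,0.22],[0,0,-0.86],0.55],[[-0.51,0.59,0.22],[0,0,-0.86],0.55]])

```text
time_s: 26.6
ee_pos: [604.5, -191.6, 168.3]
tool_rot: [147.7, -14.3, 70.8]
contact_force: [-0.0, -0.2, 0.6]
grip_width: 0.549
grasp_force: 0.0
```

```bash
python3 - <<'E'
from h import *
from cell import r
ci=r.camera_info("wrist"); im,d=r.camera("wrist")
analyse(ci,im,d)
p,R=pose(r.get_state()); w=W(); G=TOP["blue"]-26*w
seq(p,R,[(G,Rt(25))])
E
```

```text
red 1860 top ctr [ 625.4 -113.8  139.6] uyw [ 588.7 -136.3 -241.8] size [35.6 11.8] long-axis angle from y toward u 74.6
green 885 top ctr [639.7 -40.5 107.6] uyw [ 584.2  -63.6 -277.7] size [27.4 27.4] long-axis angle from y toward u -64.5
blue 1717 top ctr [ 646.6 -191.   108.9] uyw [ 586.1 -214.2 -277.5] size [29.7 29.7] long-axis angle from y toward u 56.9
1 [-0.003, 0.013, 0.989] [-0.0, -0.0, -0.013]
```

Request:
send_rows(motion=[[[0,0.01,0.15],[0,0,0],0.55],[[0,0.01,0.35],[0,0,0],0.55],[[0,0.01,0.57],[0,0,0],0.55],[[0,0.01,0.77],[0,0,0],0.55],[[0,0.01,0.92],[0,0,0],0.55],[[0,0.01,0.99],[0,0,0],0.55],[[0,0.01,0.99],[0,0,0],0.3],[[0,0.01,0.99],[0,0,0],0],[[0,0.01,0.99],[0,0,0],0],[[0,0.01,0.99],[0,0,0],0]], newtons=50)

```text
time_s: 27.9
ee_pos: [662.0, -190.2, 87.6]
tool_rot: [147.7, -14.2, 70.9]
contact_force: [0.4, 0.5, -1.1]
grip_width: 0.334
grasp_force: 49.3
```

```bash
cat > carry.py <<'E'
# plan: lift along w, then over the bin upright, then lower
import sys
from h import *
from cell import r
c=sys.argv[1]; phi=25
p,R=pose(r.get_state()); w=W(); L=p+62*w
V=BIN[c]+np.array([0,0,112.]); g=26 if len(sys.argv)<3 else float(sys.argv[2])
M=(L+V)/2+np.array([0,0,10.])
seq(p,R,[(L,Rt(phi)),(M,Rt(phi,17.5)),(V,Rt(phi,0)),(BIN[c]+[0,0,4+74-g+1],Rt(phi,0))])
E
python3 st.py; python3 carry.py blue
```

```text
27.9 [-31.59  11.54 112.94  38.1   31.   -37.2 ] [-0.03  0.46  0.04] about w 0.037447239826480044 [ 0.44  0.51 -1.09] 28.404132496078926 49.31172251701355
[ 0.02 -0.   25.32]
1 [-0.0, -0.0, -0.62] [-0.001, 0.0, -0.011] 
1 [-0.594, -0.551, -0.486] [0.529, -0.247, -0.0] 
1 [-0.666, -0.707, -0.047] [0.529, -0.247, 0.0] 
1 [0.0, 0.0, 0.59] [0.0, 0.0, 0.0]
```

Request:
send_rows(motion=[[[0,0,-0.03],[0,0,0],0],[[0,0,-0.08],[0,0,0],0],[[0,0,-0.14],[0,0,0],0],[[0,0,-0.21],[0,0,0],0],[[0,0,-0.29],[0,0,0],0],[[0,0,-0.37],[0,0,0],0],[[0,0,-0.45],[0,0,0],0],[[0,0,-0.52],[0,0,0],0],[[0,0,-0.58],[0,0,0],0],[[0,0,-0.62],[0,0,0],0]])

```text
time_s: 29.15
ee_pos: [626.4, -191.6, 138.7]
tool_rot: [147.7, -14.2, 70.9]
contact_force: [0.8, -0.4, -1.9]
grip_width: 0.334
grasp_force: 49.3
```

Request:
send_rows(motion=[[[-0.05,-0.05,-0.05],[0.05,-0.02,0],0],[[-0.11,-0.1,-0.1],[0.1,-0.05,0],0],[[-0.17,-0.16,-0.15],[0.15,-0.07,0],0],[[-0.23,-0.22,-0.2],[0.21,-0.1,0],0],[[-0.29,-0.28,-0.25],[0.26,-0.12,0],0],[[-0.35,-0.33,-0.3],[0.32,-0.15,0],0],[[-0.41,-0.39,-0.35],[0.37,-0.17,0],0],[[-0.47,-0.44,-0.39],[0.43,-0.2,0],0],[[-0.53,-0.5,-0.44],[0.48,-0.22,0],0],[[-0.59,-0.55,-0.49],[0.53,-0.25,0],0]])

```text
time_s: 30.4
ee_pos: [537.5, -224.7, 135.3]
tool_rot: [164.3, -7.3, 67.8]
contact_force: [0.2, 0.3, -2.0]
grip_width: 0.328
grasp_force: 49.4
```

Request:
send_rows(motion=[[[-0.07,-0.07,0],[0.05,-0.02,0],0],[[-0.15,-0.15,0],[0.11,-0.05,0],0],[[-0.23,-0.24,-0.01],[0.17,-0.08,0],0],[[-0.32,-0.33,-0.01],[0.23,-0.11,0],0],[[-0.41,-0.42,-0.02],[0.3,-0.14,0],0],[[-0.5,-0.51,-0.03],[0.37,-0.17,0],0],[[-0.58,-0.6,-0.04],[0.44,-0.2,0],0],[[-0.64,-0.67,-0.05],[0.5,-0.23,0],0],[[-0.67,-0.71,-0.05],[0.53,-0.25,0],0],[[-0.67,-0.71,-0.05],[0.53,-0.25,0],0]])

```text
time_s: 31.65
ee_pos: [449.3, -257.8, 112.3]
tool_rot: [-179.8, 0.0, 66.8]
contact_force: [0.2, -0.1, -1.7]
grip_width: 0.333
grasp_force: 49.4
```

```bash
cat > over.py <<'E'
import sys
from h import *
from cell import r
c=sys.argv[1]
np.set_printoptions(precision=2,suppress=True)
s=r.get_state(); p,R=pose(s); print(s["contact_force"],s["grip_width"]*85,s["grasp_force"],p,s["joint_pos"])
for n in ("side","scene"):
    im,d=r.camera(n); P=cloud(d,r.camera_info(n))
    if n=="side": cv2.imwrite(f"pics/over_{c}.png",im[180:420,190:470].repeat(2,0).repeat(2,1))
    m=mask(im,c)&(np.linalg.norm(P[...,:2]-BIN[c][:2],axis=-1)<90)
    rim=P[m&(P[...,2]<52)&(P[...,2]>38)]; 
    if len(rim)>10: print(n,"rim",len(rim),rim.min(0)[:2],rim.max(0)[:2],"ctr",(rim.min(0)+rim.max(0))[:2]/2, cv2.minAreaRect(rim[:,:2].astype(np.float32)))
    cap=P[m&(P[...,2]>85)]
    if len(cap)>10: print(n,"cap",len(cap),np.median(cap,0),cap.min(0),cap.max(0))
seq(p,R,[(BIN[c]+[0,0,53],Rt(25,0))])
E
python3 over.py blue
```

```text
[ 0.17 -0.14 -1.66] 28.325627931458207 49.42249596118927 [ 449.3  -257.82  112.27] [-38.52   5.1  109.41  -0.1   65.68 -15.26]
side rim 388 [ 397.5  -312.59] [ 496.54 -209.66] ctr [ 447.02 -261.12] ((447.01031494140625, -261.1240234375), (98.93132781982422, 103.00666046142578), 0.08061932027339935)
side cap 217 [ 446.68 -266.24  138.57] [ 433.14 -273.96   96.3 ] [ 465.98 -244.38  150.52]
scene rim 51 [ 428.51 -284.55] [ 503.22 -205.03] ctr [ 465.87 -244.79] ((482.2198181152344, -231.0079345703125), (51.94986343383789, 104.35108184814453), 40.6903190612793)
1 [-0.008, 0.013, 0.593] [-0.007, 0.001, -0.01]
```

View pics/over_blue.png

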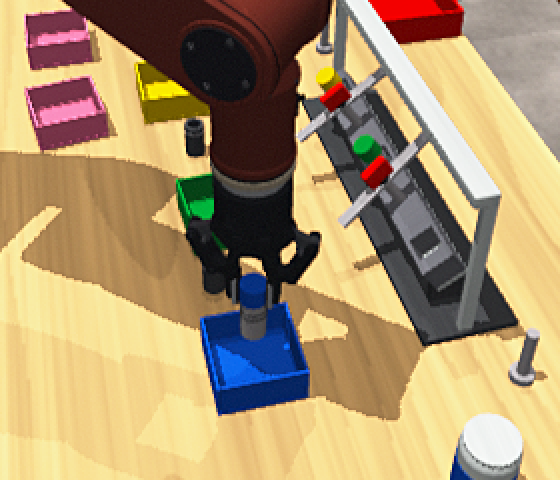

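The side view shows the blue sleeve hanging upright over the blue bin at about (254,300) in the crop. Its pocket is empty, and both keeper bars stand across the row.

Request:
send_rows(motion=[[[0,0.01,0.08],[0,0,0],0],[[0,0.01,0.19],[0,0,0],0],[[0,0.01,0.31],[0,0,0],0],[[0,0.01,0.42],[0,0,0],0],[[0,0.01,0.51],[0,0,0],0],[[0,0.01,0.57],[0,0,0],0],[[0,0.01,0.6],[0,0,0],0],[[0,0.01,0.6],[0,0,0],0.2],[[0,0.01,0.6],[0,0,0],0.55],[[0,0.01,0.6],[0,0,0],0.55]])

```text
time_s: 33.0
ee_pos: [450.6, -258.7, 53.2]
tool_rot: [-179.9, 0.1, 66.8]
contact_force: [0.3, -0.4, -0.8]
grip_width: 0.546
grasp_force: 0.0
```

```bash
cat > nxt.py <<'E'
import sys
from h import *
from cell import r
c=sys.argv[1]; n=int(sys.argv[2]); phi=25
s=r.get_state(); p,R=pose(s); w=W(); G=TOP[c]-26*w; A=G+100*w
print(s["time_s"],s["contact_force"].round(1),s["grip_width"]*85)
U=p+[0,0,80]
seq(p,R,[(U,R)]); plan(U,R,A,Rt(phi),n)
E
python3 nxt.py green 2
```

```text
33.0 [ 0.3 -0.4 -0.8] 46.44507440518694
1 [-0.001, -0.001, -0.8] [0.0, 0.0, 0.0] 
1 [1.315, 0.244, -0.185] [-0.53, 0.249, -0.005] BAD
2 [1.323, 0.265, 0.06] [-0.529, 0.249, -0.004] BAD
```

Request:
send_rows(motion=[[[0,0,-0.12],[0,0,0],0.55],[[0,0,-0.32],[0,0,0],0.55],[[0,0,-0.55],[0,0,0],0.55],[[0.1,0.02,-0.75],[0,0,0],0.55],[[0.24,0.05,-0.88],[0,0,0],0.55],[[0.4,0.08,-0.92],[0,0,0],0.55],[[0.56,0.1,-0.92],[0,0,0],0.55],[[0.7,0.13,-0.92],[0,0,0],0.55],[[0.82,0.15,-0.92],[0,0,0],0.55],[[0.92,0.17,-0.92],[0,0,0],0.55]])

```text
time_s: 34.25
ee_pos: [502.4, -179.7, 143.8]
tool_rot: [-179.8, 0.0, 66.8]
contact_force: [0.4, -0.0, 0.2]
grip_width: 0.551
grasp_force: 0.0
```

```bash
python3 - <<'E'
from h import *
from cell import r
p,R=pose(r.get_state()); w=W()
plan(p,R,TOP["green"]+74*w,Rt(25),2)
im,d=r.camera("side"); P=cloud(d,r.camera_info("side"))
m=mask(im,"blue")&(np.linalg.norm(P[...,:2]-BIN["blue"][:2],axis=-1)<48)&(P[...,2]>55); Q=P[m]
print(len(Q),np.median(Q,0),Q.max(0))
E
```

```text
1 [0.85, 0.162, -0.131] [-0.532, 0.248, -0.005] 
2 [0.856, 0.178, 0.028] [-0.532, 0.249, -0.005] 
211 [ 447.62752211 -265.52704173   77.35699981] [ 463.49094262 -244.38108803   81.69300557]
```

Request:
send_rows(motion=[[[0.09,0.02,-0.01],[-0.05,0.02,0],0.55],[[0.17,0.03,-0.03],[-0.11,0.05,0],0.55],[[0.26,0.05,-0.04],[-0.16,0.07,0],0.55],[[0.34,0.06,-0.05],[-0.21,0.1,0],0.55],[[0.43,0.08,-0.07],[-0.27,0.12,0],0.55],[[0.51,0.1,-0.08],[-0.32,0.15,0],0.55],[[0.6,0.11,-0.09],[-0.37,0.17,0],0.55],[[0.68,0.13,-0.1],[-0.42,0.2,0],0.55],[[0.77,0.15,-0.12],[-0.48,0.22,0],0.55],[[0.85,0.16,-0.13],[-0.53,0.25,0],0.55]])

```text
time_s: 35.55
ee_pos: [550.8, -108.2, 157.4]
tool_rot: [164.1, -7.4, 67.8]
contact_force: [0.3, -0.1, -0.7]
grip_width: 0.553
grasp_force: 0.0
```

Request:
send_rows(motion=[[[0.1,0.02,0],[-0.06,0.03,0],0.55],[[0.2,0.04,0.01],[-0.12,0.06,0],0.55],[[0.3,0.06,0.01],[-0.19,0.09,0],0.55],[[0.41,0.08,0.01],[-0.25,0.12,0],0.55],[[0.52,0.11,0.02],[-0.32,0.15,0],0.55],[[0.63,0.13,0.02],[-0.39,0.18,0],0.55],[[0.74,0.15,0.02],[-0.46,0.22,0],0.55],[[0.82,0.17,0.03],[-0.51,0.24,0],0.55],[[0.86,0.18,0.03],[-0.53,0.25,0],0.55],[[0.86,0.18,0.03],[-0.53,0.25,0],0.55]])

```text
time_s: 36.8
ee_pos: [599.5, -36.7, 170.3]
tool_rot: [147.7, -14.2, 70.9]
contact_force: [-0.2, -0.5, 0.7]
grip_width: 0.544
grasp_force: 0.0
```

```bash
cat > pre.py <<'E'
import sys
from h import *
from cell import r
c=sys.argv[1]
ci=r.camera_info("wrist"); im,d=r.camera("wrist")
analyse(ci,im,d)
p,R=pose(r.get_state()); w=W(); seq(p,R,[(TOP[c]-26*w,Rt(25))])
E
python3 pre.py green
```

```text
red 1821 top ctr [620.5  42.1 139.6] uyw [ 589.2   19.6 -242.2] size [35.4 11.8] long-axis angle from y toward u 86.1
red 718 top ctr [ 622.1 -113.9  137.1] uyw [ 584.5 -136.3 -242. ] size [26.9 11.4] long-axis angle from y toward u 70.5
yellow 858 top ctr [634.6 114.7 107.6] uyw [ 584.6   91.7 -278. ] size [27.1 27.1] long-axis angle from y toward u -64.4
green 1681 top ctr [641.7 -34.9 109. ] uyw [ 586.8  -58.  -277.8] size [29.8 29.8] long-axis angle from y toward u 61.8
1 [0.004, -0.007, 1.003] [-0.001, 0.0, -0.01] BAD
```

Request:
send_rows(motion=[[[0,0,0.15],[0,0,0],0.55],[[0,0,0.35],[0,0,0],0.55],[[0,-0.01,0.57],[0,0,0],0.55],[[0,-0.01,0.78],[0,0,0],0.55],[[0,-0.01,0.93],[0,0,0],0.55],[[0,-0.01,1.0],[0,0,0],0.55],[[0,-0.01,1.0],[0,0,0],0.3],[[0,-0.01,1.0],[0,0,0],0],[[0,-0.01,1.0],[0,0,0],0],[[0,-0.01,1.0],[0,0,0],0]])

```text
time_s: 38.1
ee_pos: [655.9, -34.4, 88.1]
tool_rot: [147.7, -14.2, 70.9]
contact_force: [-0.5, 0.7, -1.7]
grip_width: 0.335
grasp_force: 49.3
```

```bash
python3 st.py; python3 carry.py green
```

```text
38.1 [-14.79   5.94 119.3   25.29  22.93 -12.15] [0.01 0.37 0.01] about w -0.007047540229765407 [-0.49  0.68 -1.73] 28.514949075803187 49.27923023700714
[ 0.    0.   25.31]
1 [0.0, -0.0, -0.62] [-0.0, -0.0, -0.01] 
1 [-0.19, -0.65, -0.427] [0.529, -0.247, -0.0] 
1 [-0.257, -0.793, -0.015] [0.529, -0.247, 0.0] 
1 [0.0, 0.0, 0.59] [0.0, 0.0, 0.0]
```

Request:
send_rows(motion=[[[0,0,-0.03],[0,0,0],0],[[0,0,-0.08],[0,0,0],0],[[0,0,-0.14],[0,0,0],0],[[0,0,-0.21],[0,0,0],0],[[0,0,-0.29],[0,0,0],0],[[0,0,-0.37],[0,0,0],0],[[0,0,-0.45],[0,0,0],0],[[0,0,-0.52],[0,0,0],0],[[0,0,-0.58],[0,0,0],0],[[0,0,-0.62],[0,0,0],0]])

```text
time_s: 39.35
ee_pos: [620.3, -35.7, 139.0]
tool_rot: [147.7, -14.2, 70.9]
contact_force: [-0.1, -0.2, -1.7]
grip_width: 0.332
grasp_force: 49.3
```

Request:
send_rows(motion=[[[-0.02,-0.06,-0.04],[0.05,-0.02,0],0],[[-0.04,-0.12,-0.08],[0.1,-0.05,0],0],[[-0.06,-0.19,-0.13],[0.15,-0.07,0],0],[[-0.08,-0.26,-0.17],[0.21,-0.1,0],0],[[-0.1,-0.32,-0.21],[0.26,-0.12,0],0],[[-0.12,-0.39,-0.26],[0.32,-0.15,0],0],[[-0.14,-0.46,-0.3],[0.37,-0.17,0],0],[[-0.16,-0.52,-0.34],[0.42,-0.2,0],0],[[-0.18,-0.59,-0.39],[0.48,-0.22,0],0],[[-0.19,-0.65,-0.43],[0.53,-0.25,0],0]])

```text
time_s: 40.6
ee_pos: [540.2, -28.0, 135.5]
tool_rot: [164.3, -7.3, 67.8]
contact_force: [0.4, 0.2, -1.6]
grip_width: 0.333
grasp_force: 49.3
```

Request:
send_rows(motion=[[[-0.03,-0.08,0],[0.05,-0.02,0],0],[[-0.06,-0.17,0],[0.11,-0.05,0],0],[[-0.09,-0.27,0],[0.17,-0.08,0],0],[[-0.12,-0.37,0],[0.24,-0.11,0],0],[[-0.16,-0.48,-0.01],[0.31,-0.14,0],0],[[-0.19,-0.58,-0.01],[0.38,-0.17,0],0],[[-0.22,-0.68,-0.01],[0.45,-0.2,0],0],[[-0.24,-0.75,-0.01],[0.5,-0.23,0],0],[[-0.26,-0.79,-0.01],[0.53,-0.25,0],0],[[-0.26,-0.79,-0.01],[0.53,-0.25,0],0]])

```text
time_s: 41.85
ee_pos: [461.3, -20.5, 111.6]
tool_rot: [-179.8, 0.0, 66.8]
contact_force: [0.4, -0.1, -1.3]
grip_width: 0.333
grasp_force: 49.4
```

```bash
python3 over.py green
```

```text
[ 0.38 -0.05 -1.34] 28.27880836922282 49.36111271381378 [461.26 -20.48 111.63] [-12.34  -2.69 117.42  -0.01  65.48  10.89]
side rim 255 [407.34 -75.95] [511.18  29.61] ctr [459.26 -23.17] ((459.210205078125, -21.997421264648438), (100.04157257080078, 102.74217224121094), 3.399031162261963)
side cap 132 [458.37 -29.52 135.  ] [446.86 -37.75  87.02] [474.52  -8.53 150.3 ]
scene rim 107 [414.11 -68.71] [511.95  37.87] ctr [463.03 -15.42] ((463.6888427734375, -15.859001159667969), (98.05674743652344, 106.31559753417969), 0.9941439628601074)
scene cap 48 [467.34  -9.92 136.49] [452.64 -31.54 117.52] [477.52  -0.07 142.97]
1 [-0.005, 0.002, 0.586] [-0.007, 0.002, -0.01]
```

View pics/over_green.png

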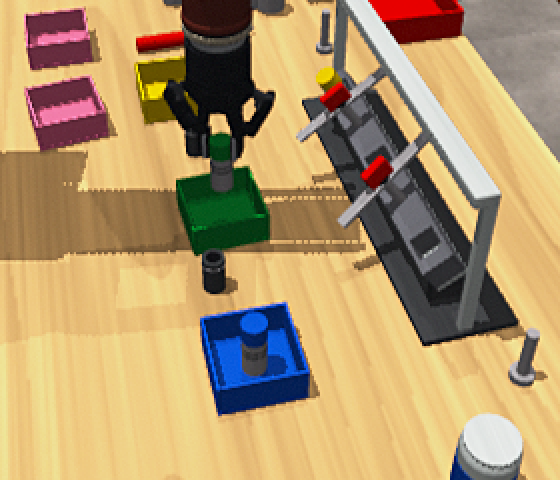

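The blue sleeve stands upright in its bin at about (255,345) in the crop. The green sleeve hangs upright over the green bin at (221,165).

Request:
send_rows(motion=[[[0,0,0.08],[0,0,0],0],[[0,0,0.19],[0,0,0],0],[[0,0,0.31],[0,0,0],0],[[0,0,0.42],[0,0,0],0],[[0,0,0.51],[0,0,0],0],[[0,0,0.56],[0,0,0],0],[[0,0,0.59],[0,0,0],0],[[0,0,0.59],[0,0,0],0.2],[[0,0,0.59],[0,0,0],0.55],[[0,0,0.59],[0,0,0],0.55]])

```text
time_s: 43.2
ee_pos: [461.6, -20.6, 53.3]
tool_rot: [-179.9, 0.0, 66.8]
contact_force: [0.3, 0.2, 0.1]
grip_width: 0.553
grasp_force: 0.0
```

```bash
python3 nxt.py yellow 2
```

```text
43.2 [0.3 0.2 0.1] 47.02973006854365
1 [-0.0, -0.002, -0.8] [0.0, 0.0, 0.0] 
1 [0.904, 0.332, -0.183] [-0.53, 0.248, -0.005] 
2 [0.912, 0.355, 0.031] [-0.53, 0.249, -0.005]
```

Request:
send_rows(motion=[[[0,0,-0.06],[0,0,0],0.55],[[0,0,-0.16],[0,0,0],0.55],[[0,0,-0.28],[0,0,0],0.55],[[0,0,-0.4],[0,0,0],0.55],[[0,0,-0.52],[0,0,0],0.55],[[0,0,-0.63],[0,0,0],0.55],[[0,0,-0.72],[0,0,0],0.55],[[0,0,-0.78],[0,0,0],0.55],[[0,0,-0.8],[0,0,0],0.55],[[0,0,-0.8],[0,0,0],0.55]])

```text
time_s: 44.45
ee_pos: [461.2, -20.5, 132.6]
tool_rot: [-179.8, 0.0, 66.8]
contact_force: [-0.4, 0.4, 0.5]
grip_width: 0.549
grasp_force: 0.0
```

Request:
send_rows(motion=[[[0.09,0.03,-0.02],[-0.05,0.02,0],0.55],[[0.18,0.07,-0.04],[-0.11,0.05,0],0.55],[[0.27,0.1,-0.05],[-0.16,0.07,0],0.55],[[0.36,0.13,-0.07],[-0.21,0.1,0],0.55],[[0.45,0.17,-0.09],[-0.27,0.12,0],0.55],[[0.54,0.2,-0.11],[-0.32,0.15,0],0.55],[[0.63,0.23,-0.13],[-0.37,0.17,0],0.55],[[0.72,0.27,-0.15],[-0.42,0.2,0],0.55],[[0.81,0.3,-0.16],[-0.48,0.22,0],0.55],[[0.9,0.33,-0.18],[-0.53,0.25,0],0.55]])

```text
time_s: 45.7
ee_pos: [527.5, 49.7, 150.5]
tool_rot: [164.1, -7.4, 67.8]
contact_force: [-0.1, 0.1, -0.7]
grip_width: 0.549
grasp_force: 0.0
```

Request:
send_rows(motion=[[[0.1,0.04,0],[-0.06,0.03,0],0.55],[[0.21,0.08,0.01],[-0.12,0.06,0],0.55],[[0.32,0.12,0.01],[-0.19,0.09,0],0.55],[[0.43,0.17,0.01],[-0.25,0.12,0],0.55],[[0.55,0.21,0.02],[-0.32,0.15,0],0.55],[[0.67,0.26,0.02],[-0.39,0.18,0],0.55],[[0.79,0.31,0.03],[-0.46,0.22,0],0.55],[[0.88,0.34,0.03],[-0.51,0.24,0],0.55],[[0.91,0.36,0.03],[-0.53,0.25,0],0.55],[[0.91,0.36,0.03],[-0.53,0.25,0],0.55]])

```text
time_s: 46.95
ee_pos: [593.8, 118.6, 169.1]
tool_rot: [147.7, -14.2, 70.9]
contact_force: [-0.1, 0.4, 0.5]
grip_width: 0.548
grasp_force: 0.0
```

```bash
python3 pre.py yellow
```

```text
red 700 top ctr [615.7  42.4 136. ] uyw [ 583.3   20.1 -242.4] size [24.2 12. ] long-axis angle from y toward u 82.8
yellow 1702 top ctr [636.6 120.9 109. ] uyw [ 587.3   97.9 -278.1] size [29.6 29.6] long-axis angle from y toward u 62.0
1 [0.01, 0.002, 0.996] [-0.001, 0.0, -0.011]
```

Request:
send_rows(motion=[[[0,0,0.15],[0,0,0],0.55],[[0.01,0,0.35],[0,0,0],0.55],[[0.01,0,0.57],[0,0,0],0.55],[[0.01,0,0.78],[0,0,0],0.55],[[0.01,0,0.93],[0,0,0],0.55],[[0.01,0,0.99],[0,0,0],0.55],[[0.01,0,0.99],[0,0,0],0.3],[[0.01,0,0.99],[0,0,0],0],[[0.01,0,0.99],[0,0,0],0],[[0.01,0,0.99],[0,0,0],0]])

```text
time_s: 48.25
ee_pos: [650.8, 121.5, 88.6]
tool_rot: [147.7, -14.2, 70.9]
contact_force: [-0.7, -0.8, -0.7]
grip_width: 0.334
grasp_force: 49.3
```

```bash
python3 st.py; python3 carry.py yellow
```

```text
48.25 [  4.43   6.81 118.27  -3.94  19.98  30.95] [-0.07  0.44 -0.02] about w 0.017877366952275923 [-0.73 -0.78 -0.66] 28.39426540123482 49.27545368671417
[ 0.    0.01 25.31]
1 [0.0, -0.0, -0.62] [-0.0, -0.0, -0.01] 
1 [0.355, -0.967, -0.463] [0.529, -0.247, -0.0] 
1 [0.285, -1.117, -0.033] [0.529, -0.247, 0.0] BAD
1 [0.0, 0.0, 0.59] [0.0, 0.0, 0.0]
```

Request:
send_rows(motion=[[[0,0,-0.03],[0,0,0],0],[[0,0,-0.08],[0,0,0],0],[[0,0,-0.14],[0,0,0],0],[[0,0,-0.21],[0,0,0],0],[[0,0,-0.29],[0,0,0],0],[[0,0,-0.37],[0,0,0],0],[[0,0,-0.45],[0,0,0],0],[[0,0,-0.52],[0,0,0],0],[[0,0,-0.58],[0,0,0],0],[[0,0,-0.62],[0,0,0],0]])

```text
time_s: 49.5
ee_pos: [615.2, 120.1, 139.5]
tool_rot: [147.7, -14.2, 70.9]
contact_force: [-1.1, -0.2, -1.8]
grip_width: 0.332
grasp_force: 49.3
```

Request:
send_rows(motion=[[[0.03,-0.08,-0.04],[0.05,-0.02,0],0],[[0.06,-0.17,-0.08],[0.1,-0.05,0],0],[[0.1,-0.27,-0.13],[0.15,-0.07,0],0],[[0.14,-0.37,-0.18],[0.21,-0.1,0],0],[[0.18,-0.48,-0.23],[0.26,-0.12,0],0],[[0.21,-0.58,-0.28],[0.32,-0.15,0],0],[[0.25,-0.68,-0.33],[0.37,-0.17,0],0],[[0.29,-0.78,-0.37],[0.42,-0.2,0],0],[[0.32,-0.88,-0.42],[0.48,-0.22,0],0],[[0.36,-0.97,-0.46],[0.53,-0.25,0],0]])

```text
time_s: 50.75
ee_pos: [526.6, 191.4, 135.3]
tool_rot: [164.3, -7.3, 67.8]
contact_force: [0.5, 0.5, -1.7]
grip_width: 0.338
grasp_force: 49.3
```

Request:
send_rows(motion=[[[0.03,-0.1,0],[0.05,-0.02,0],0],[[0.06,-0.21,0],[0.11,-0.05,0],0],[[0.09,-0.33,0],[0.17,-0.08,0],0],[[0.13,-0.46,-0.01],[0.24,-0.11,0],0],[[0.17,-0.6,-0.01],[0.31,-0.14,0],0],[[0.2,-0.73,-0.02],[0.38,-0.17,0],0],[[0.24,-0.85,-0.03],[0.45,-0.2,0],0],[[0.27,-0.95,-0.03],[0.5,-0.23,0],0],[[0.29,-1.0,-0.03],[0.53,-0.25,0],0],[[0.29,-1.0,-0.03],[0.53,-0.25,0],0]])

```text
time_s: 52.0
ee_pos: [449.3, 257.4, 114.7]
tool_rot: [-179.8, 0.1, 66.8]
contact_force: [-0.6, 0.4, -1.2]
grip_width: 0.333
grasp_force: 49.4
```

```bash
python3 over.py yellow
```

```text
[-0.56  0.4  -1.19] 28.287833317009756 49.35583770275116 [449.34 257.4  114.71] [ 21.01   4.87 109.37   0.1   65.95  44.18]
side rim 195 [386.99 204.78] [485.75 310.51] ctr [436.37 257.64] ((436.40411376953125, 257.61370849609375), (99.00694274902344, 105.4454574584961), 0.2176138311624527)
side cap 97 [446.22 247.4  135.3 ] [434.23 241.78 115.74] [458.8  268.34 145.25]
scene rim 258 [388.47 210.22] [493.68 312.37] ctr [441.07 261.29] ((441.06439208984375, 261.2021179199219), (103.91536712646484, 102.31118774414062), 0.9509955644607544)
scene cap 100 [453.84 266.81 139.12] [438.76 246.67 116.99] [466.3  276.03 147.41]
1 [-0.02, -0.112, 0.618] [-0.007, 0.002, -0.009]
```

View pics/over_yellow.png

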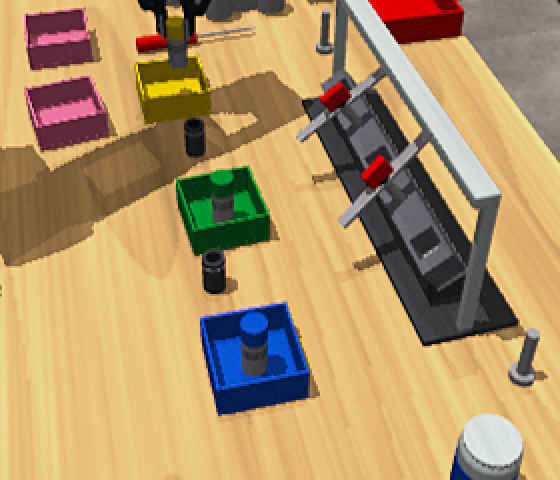

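The blue (255,345) and green (222,195) sleeves stand in their bins, and the yellow one hangs over its bin at (176,45). I'm lowering it now.

Request:
send_rows(motion=[[[-0.01,-0.06,0.06],[0,0,0],0],[[-0.02,-0.11,0.17],[0,0,0],0],[[-0.02,-0.11,0.3],[0,0,0],0],[[-0.02,-0.11,0.42],[0,0,0],0],[[-0.02,-0.11,0.52],[0,0,0],0],[[-0.02,-0.11,0.59],[0,0,0],0],[[-0.02,-0.11,0.62],[0,0,0],0],[[-0.02,-0.11,0.62],[0,0,0],0.2],[[-0.02,-0.11,0.62],[0,0,0],0.55],[[-0.02,-0.11,0.62],[0,0,0],0.55]])

```text
time_s: 53.35
ee_pos: [438.8, 260.0, 53.6]
tool_rot: [-179.9, -0.0, 66.8]
contact_force: [0.5, -0.1, -0.0]
grip_width: 0.551
grasp_force: 0.0
```

Request:
send_rows(motion=[[[0,0,-0.06],[0,0,0],0.55],[[0,0,-0.16],[0,0,0],0.55],[[0,0,-0.28],[0,0,0],0.55],[[0,0,-0.42],[0,0,0],0.55],[[0,0,-0.56],[0,0,0],0.55],[[0,0,-0.7],[0,0,0],0.55],[[0,0,-0.82],[0,0,0],0.55],[[0,0,-0.9],[0,0,0],0.55],[[0,0,-0.95],[0,0,0],0.55],[[0,0,-0.95],[0,0,0],0.55]])

```text
time_s: 54.6
ee_pos: [438.6, 259.7, 148.1]
tool_rot: [-179.8, 0.0, 66.8]
contact_force: [-0.8, 0.9, 0.0]
grip_width: 0.545
grasp_force: 0.0
```

```bash
python3 - <<'E'
from h import *
from cell import r
np.set_printoptions(precision=1,suppress=True)
for n in ("side","scene"):
    im,d=r.camera(n); P=cloud(d,r.camera_info(n))
    if n=="side": cv2.imwrite("pics/end.png",im[120:420,190:470].repeat(2,0).repeat(2,1))
    for c in BIN:
        Q=P[mask(im,c)&(np.linalg.norm(P[...,:2]-BIN[c][:2],axis=-1)<40)&(P[...,2]>55)]
        if len(Q): print(n,c,len(Q),np.median(Q,0),Q.min(0),Q.max(0))
    if n=="side":
        m=(mask(im,"red")&(P[...,2]>110)&(P[...,0]<660)).astype(np.uint8); k,l,s,ce=cv2.connectedComponentsWithStats(m)
        print(s[1:],ce[1:])
E
```

```text
side yellow 100 [436.6 251.7  73.8] [422.6 241.7  56.1] [452.1 271.9  83. ]
side green 141 [458.7 -28.2  75.7] [445.9 -36.7  55. ] [474.5  -9.1  81.3]
side blue 213 [ 447.5 -265.5   77.1] [ 433.9 -274.8   55. ] [ 463.7 -245.3   82.4]
[[108   0  91  41 575]
 [ 42  28  42  38 930]
 [195  32  89  29 313]
 [210  35  32   8  40]
 [243  42   3   2   4]
 [247  43   1   1   1]
 [249  43   2   2   3]
 [252  44   9   3  10]
 [285  58   1   1   1]
 [277  60   1   1   1]
 [ 55  67   1   2   2]
 [ 56  70   1   1   1]
 [ 57  73   1   1   1]
 [ 58  76   1   1   1]
 [ 59  78   1   1   1]
 [ 60  81   1   1   1]
 [ 61  84   1   1   1]
 [ 62  87   1   1   1]
 [ 63  90   1   1   1]
 [ 64  93   1   1   1]
 [ 65  96   1   2   2]
 [ 66  99   1   1   1]
 [ 67 102   1   1   1]
 [ 68 105   1   2   2]
 [ 69 108   1   1   1]
 [ 70 111   1   1   1]
 [ 71 114   1   1   1]
 [ 72 116   1   1   1]
 [ 73 119   1   2   2]
 [254 121  17   5  28]
 [ 74 122   1   2   2]
 [ 75 125   1   2   2]
 [ 76 128   1   2   2]
 [ 77 131   1   2   2]
 [ 78 134   1   2   2]
 [ 79 137   1   2   2]
 [ 80 140   1   2   2]
 [ 81 143   1  
[... 1026 characters left out ...]
 [ 75.  125.5]
 [ 76.  128.5]
 [ 77.  131.5]
 [ 78.  134.5]
 [ 79.  137.5]
 [ 80.  140.5]
 [ 81.  143.5]
 [ 82.  146. ]
 [ 83.  149. ]
 [ 84.  152. ]
 [ 86.  157. ]
 [ 49.8 180.6]
 [ 87.  160. ]
 [ 92.  186.5]
 [ 88.7 189. ]
 [ 83.8 191.8]
 [ 79.  193.8]
 [ 78.  197. ]
 [ 96.  198. ]
 [ 70.  199. ]
 [ 70.  205.6]
 [ 51.2 212.5]
 [ 98.  201. ]
 [ 68.8 211.6]
 [ 90.5 205. ]
 [ 93.  205. ]
 [ 96.  206. ]
 [357.2 227.8]
 [ 49.  225.5]
 [ 53.  228.5]
 [377.9 265.5]]
scene yellow 125 [445.4 266.1  76.2] [426.3 242.9  55.5] [457.2 277.7  84. ]
scene green 60 [463.7 -16.   77.8] [449.5 -36.7  57.4] [483.3  -2.1  85.4]
scene blue 28 [ 452.5 -255.4   78.3] [ 435.8 -268.4   72.7] [ 465.8 -242.1   81.2]
```

View pics/end.png

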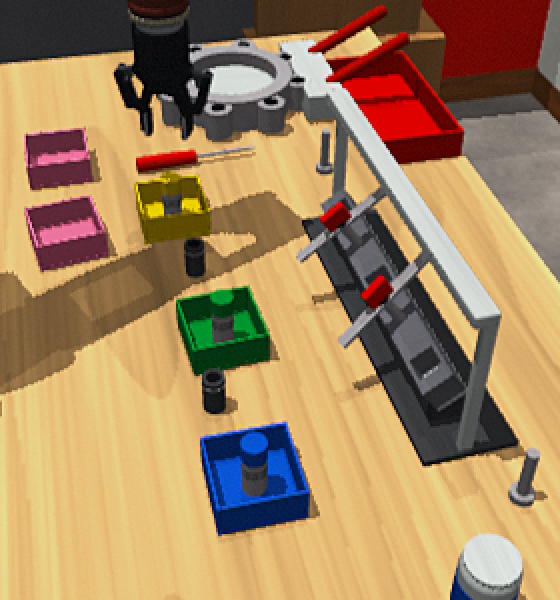

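All three sleeves stand upright in their own bins: yellow at (173,190), green at (222,315) and blue at (255,460). Cap tops measure about 78 mm, as they should. The knobs are at their stops, nothing else was moved, and the gripper is clear.

```bash
python3 -c "
from cell import r
print(r.finish_job())"
```

```text
the job is handed in; nothing more can be done
None
```

The job is handed in at about 55 s: both knobs were turned until their stops were felt (about 1.50 rad left, 1.30 rad right), and the yellow, blue and green sleeves stand upright in their own bins; the hand-in call gave no verdict.

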